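# Send the press plate down the wash-return chute

### The job

Slide the chute gate aside by its black post, all the way to its stop. Then, pressing lightly on top of the flat aluminium press plate, draw it away from the back stop, and push it off the lip of the ledge so that it drops into the chute and comes to rest in the catch box. Be gentle with gate and plate (press and push at about 10 N, never more than 30 N), slide the plate rather than lifting it, leave the gate fully open and do not disturb the ring cutter and the tin that stand on the ledge.

Things in the scene. Friction and masses are not known exactly. Their poses are not given: they have to be found in the camera images.
- ledge: Fixed, rigid, level stainless stand; origin on the table under the bay's middle, x towards the chute, z up. Top 160 mm high, x -60 to 60, y -170 to 190 mm. The bay on it: back stop (inner face x = -54 mm, 40 mm tall, 8 mm thick, 114 mm wide) and side fences (inner faces y = +-51 mm, 6 mm thick, 12 mm tall, x -54 to 58 mm); open to +x over the lip.
- lip (a point): Middle of the lip, the bay's open edge, on the stand at x = 60, y = 0, z = 160 mm; the stand's axes. Beyond it a slope falls at 43 degrees to the catch box. Chute cheeks: inner faces y = +-66 mm of the stand, 145 mm above the table from x = 78 to 180 mm, then 70 mm high.
- catch (a point): Centre of the catch box's floor at the chute's foot, on the stand at x = 222, y = 0, z = 8 mm; the stand's axes. Inside, the box is about 130 mm long and 132 mm wide; its end wall is at x = 290 mm of the stand, 70 mm high.
- gate (a joint): Sliding gate just beyond the lip: 8 mm thick, 116 mm wide, centre line at x = 67 mm of the stand, top edge 12 mm above the stand's top. 0 = closed, centred before the bay; grows as it slides to the stand's +y; 0.12 m = fully open, at a hard stop. Drags with about 2 N (4 N more per m/s) and stays where left. Starts between 0 and 0.04.
- gate_post (a point): Centre of the top of the gate's black upright post, 16 mm in diameter, 45 mm tall above the gate's top edge (12 to 57 mm above the stand's top); it stands at the gate's middle and moves with it. It can be pushed from its side.
- plate: Aluminium press plate, 100 (x) by 96 (y) by 14 mm thick, 0.25-0.5 kg, four dots on top. Origin: centre of underside, z up. Flat in the bay, 2-7 mm behind it (no finger fits), 3 mm each side; too wide to grip. Closed fingertips pressing on top at about 10 N drag it along. Drawn 40 mm forward, it leaves room behind for them to push it. Over 30 N is rough. Slick: friction 0.25 on the stand.
- cutter: Bystander: steel ring cutter, 64 mm across, 35 mm tall, loose on the ledge's top left of the bay, close to where the gate slides. Origin under its centre.
- spice_tin: Bystander: small steel tin, 48 mm across, 60 mm tall, loose on the ledge's top right of the bay. Origin under its centre.
There are look-alikes about, which are no part of the job. There is more than one size of the plate; the one meant has the size given above.

How it is judged:
By the outcome, as a careful person would: the job done as asked, in the order asked, and still so for the second after the job is handed in, with the robot touching nothing.
It also fails if it takes over 67 s, if anything falls off the work surface, if the arm or the gripper's body presses on something with over 40 N, if the wrist force passes 120 N, or if a joint passes its speed limit or range.

### The arm

A 6-joint arm with a two-finger parallel gripper is mounted at the origin on the work surface. World frame = base frame: x ahead of the robot, y to its left, z up, the work surface at z = 0. Lengths are in m, angles in rad, forces in N, time in s.
With the tool pointing down it reaches from about 0.3 to 0.85 m from the base axis. Payload 4.2 kg.
Tool frame: the origin (TCP) lies at the very end of the fingers, on their centre line; the grasp point (between the pads) lies 19 mm behind it (robot.grip_point_offset is the distance from the TCP to the grasp point, in m); z points along the fingers, x is the direction in which the jaws open and shut, and the axes are right-handed (so a half turn about z gives the same grasp; the last joint's range is limited). The gripper opens to 91 mm and grips with 3 to 60 N. Pads are 32 mm wide; open, the fingers measure 118 mm over their backs; the gripper's body (76 mm by 178 mm) begins 60 mm behind the grasp point.
Start: joints at [1.191, 0.32, 1.565, -0, 1.257, -0.02], TCP at [0.202, 0.538, 0.214] pointing down, gripper open.
Joint ranges: [-3.11, 3.11], [-0.84, 2.01], [0.21, 2.61], [-1.34, 4.49], [0.05, 2.63], [-2.56, 2.56]. Speed limits (rad/s): [2.57, 2.57, 3.14, 3.14, 3.14, 3.14].

### API

Orientations are given as a unit quaternion [x, y, z, w].
In Python, from cell import robot gives the robot as it stands. The module is installed in compiled form; this text tells all that it offers.
- The arm moves only by the tool apply_moves, never from a script. Its argument "steps" is a list of rows, each a list of 3 entries, a list of its own where there are three numbers: the opening, from -1 (shut) to 1 (fully open), then the shift along the tool's x, y, z in m, then the turn, a rotation vector about the tool's x, y, z in degrees. In form: [[jaw, [tx, ty, tz], [wx, wy, wz]], ...]. A call has 1 to 12 rows; each row is the pose to reach, as a shift and turn from the pose commanded when the call began, along the tool's axes at that moment; what a row does not reach only later rows make up. A row lasts 1/8 s, in which the tool goes at most 62.5 mm and 10.7 degrees, less where a joint would pass 70% of its speed; a pose out of reach is approached as far as the arm can. A call with a gripper value outside its range is refused whole. The fingers move at their own pace and stop on an object; the grip force is fixed at half the most. Time passes only in rows, so rows that repeat a pose let the fingers close. It gives the time, the measured TCP pose, the force and the opening at its end, in the units of the state.
- robot.read_state(): the state, without advancing time (a new reading comes with each control period).
- robot.get_image(name): name is "side" or "top" or "wrist"; returns a dict with "pixels" (400x640x3 uint8, red, green, blue), "intrinsics" (3x3 intrinsics, pixels), "origin" and "attitude" of the camera in the world. Camera axes: x right, y down, z forward; pixel columns grow to the right and rows downward; lengths in m; the calibration is good to about 2 mm. A picture is of the moment at which its call begins. There is no depth.
- robot.hand_in(): hands the job in, once; it reports no verdict.
The state is a dict: "time_s": time; "qpos": joint angles; "qd": joint speeds; "joint_efforts": joint torques, N m; "tool_pos": TCP position; "eef_rot": TCP orientation; "ft_force": force on the tool from outside, world axes, zero at the start; "ft_torque": the same for the moment, N m; "opening": finger opening in m.
Only numpy, scipy, OpenCV 4.12 (cv2) and the standard library are available. Lean on these libraries where they do the work, as an engineer would, in place of code of your own. Each camera call takes 0.05 s, during which the arm holds its last target. There are 200 camera calls.

## Working session

There is one attempt and no reset: what is moved stays moved. The work goes in short steps, Python scripts to look and compute and a tool call to move; the robot and the scene stay as the last step left them, time stands still between calls to the robot, and variables do not carry over. Pictures are saved under pics/ and viewed, about 8 in all and at most 12, crops included, and the job is handed in when it is done.

Besides the shell and the picture viewer there is one more tool, called after ">>>" as name([rows], argument=value, ...), one row to a line, values as JSON. apply_moves: Moves the arm, as the interface text tells. Its arguments: {"type":"object","properties":{"steps":{"type":"array"}},"required":["steps"]}

```bash
mkdir -p pics; cat > h.py <<'E'
import numpy as np, cv2
from cell import robot
from scipy.spatial.transform import Rotation as R
def snap(n,f):
    im=robot.get_image(n); cv2.imwrite(f'pics/{f}.png',im['pixels'][:,:,::-1]); 
    np.savez(f'pics/{f}.npz',K=im['intrinsics'],o=im['origin'],a=np.array(im['attitude'])); return im
def Rm(a):
    a=np.array(a); return a if a.shape==(3,3) else R.from_quat(a).as_matrix()
def ray(f,u,v,z):
    d=np.load(f'pics/{f}.npz'); A=Rm(d['a']); r=A@np.linalg.inv(d['K'])@[u,v,1]; o=d['o']; return o+r*(z-o[2])/r[2]
def proj(f,P):
    d=np.load(f'pics/{f}.npz'); A=Rm(d['a']); p=(np.atleast_2d(P)-d['o'])@A@d['K'].T; return p[:,:2]/p[:,2:]
E
python3 - <<'E'
from h import *
for n in('top','side'):
    im=snap(n,n+'1'); print(n,im['intrinsics'],im['origin'],im['attitude'])
print(robot.read_state())
E
```

```text
top [[456.56114512   0.         318.79140256]
 [  0.         456.56114512 204.48171836]
 [  0.           0.           1.        ]] [ 0.49481896 -0.08339991  1.15777593] [-0.70112455  0.71261251 -0.02136412  0.01230256]
side [[445.0711709    0.         318.82181682]
 [  0.         445.0711709  194.53033597]
 [  0.           0.           1.        ]] [ 0.07617596 -0.56471392  0.56649839] [ 0.80422082 -0.33961747  0.17607506 -0.45484768]
{'time_s': 0.1, 'qpos': array([ 1.19103195e+00,  3.20216652e-01,  1.56555915e+00, -8.66271331e-07,
        1.25744872e+00, -1.99833232e-02]), 'qd': array([-4.00111808e-04,  8.62007851e-05, -1.36324238e-03, -3.06891991e-04,
        8.28755795e-04, -1.75176824e-03]), 'joint_efforts': array([ 2.98290870e-04, -4.13328767e+01, -2.32510632e+01,  7.28180772e-02,
        4.21026349e-02, -4.71325268e-05]), 'tool_pos': array([0.20225519, 0.53774954, 0.21321006]), 'eef_rot': array([ 8.22212918e-01,  5.69179454e-01, -6.79790828e-04,  4.51258680e-04]), 'ft_force': array([ 0.37323873,  0.52410991, -0.06854611]), 'ft_torque': array([0.0388227 , 0.04622588, 0.01827663]), 'opening': 0.09123853141481876}
```

View pics/top1.png

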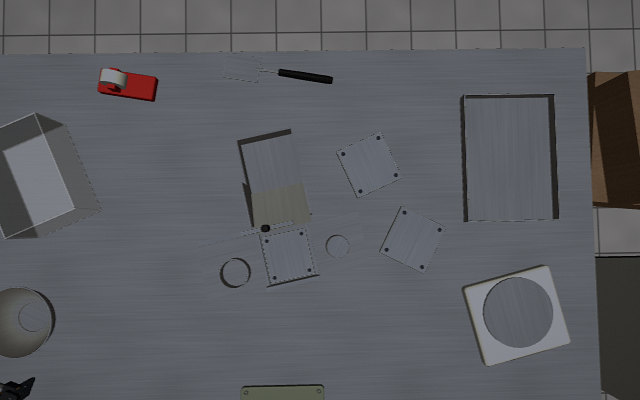

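View pics/side1.png

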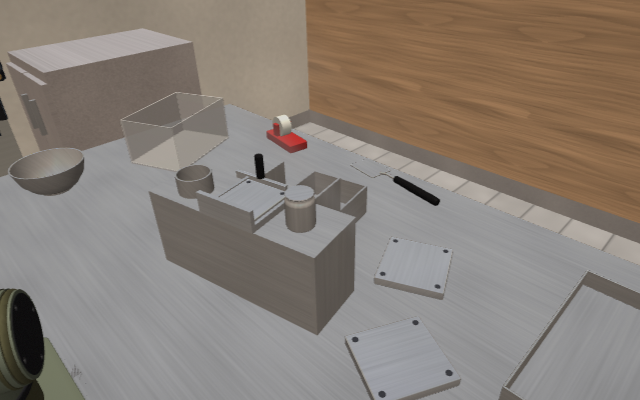

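Top picture: the bay is at about (290,257) with the chute going up the image. The post is at (265,228), the ring cutter at (236,272) and the tin at (337,246). The plates at (369,164) and (412,240) are look-alikes. Side picture: post at (259,165), stand's near corner at (318,332).

```bash
python3 - <<'E'
from h import *
a=cv2.imread('pics/top1.png')[190:300,190:370]; a=cv2.resize(a,None,fx=4.4,fy=4.4,interpolation=cv2.INTER_CUBIC)
b=cv2.imread('pics/side1.png')[140:340,140:380]; 
a=cv2.convertScaleAbs(a,alpha=1.5,beta=0)
cv2.imwrite('pics/topc.png',a); b=cv2.resize(b,None,fx=3,fy=3,interpolation=cv2.INTER_CUBIC);cv2.imwrite('pics/sidec.png',b)
E
```

```text
(no output)
```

View pics/topc.png

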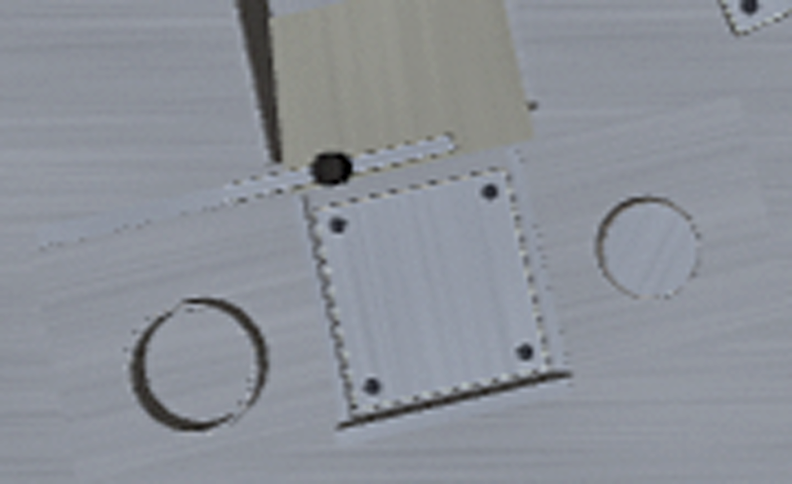

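View pics/sidec.png

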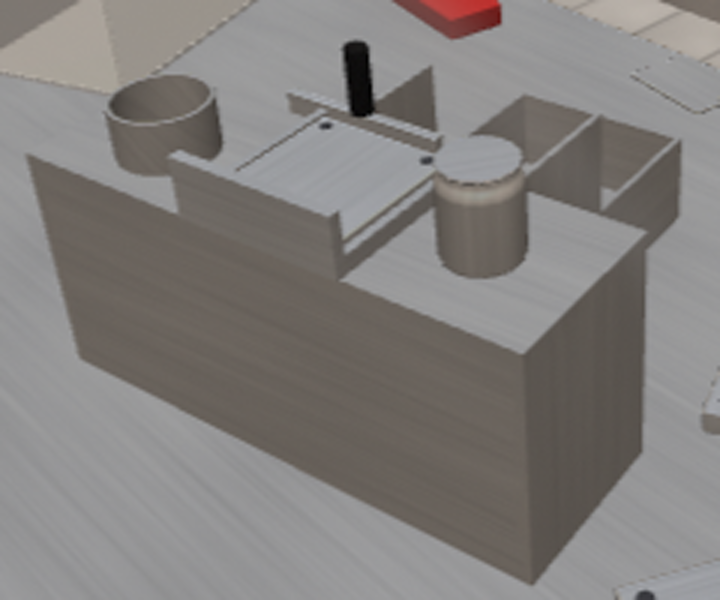

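```bash
cat >> h.py <<'E'
def W(p,P):
    c,s=np.cos(p[2]),np.sin(p[2]); P=np.atleast_2d(P).astype(float)/1000
    return np.c_[p[0]+c*P[:,0]-s*P[:,1],p[1]+s*P[:,0]+c*P[:,1],P[:,2]]
E
python3 - <<'E'
from h import *
from scipy.optimize import least_squares
S=[(-60,190,160,28,153),(-60,-170,160,523,354),(60,-170,160,647,233),(-60,-170,0,533,583),(-60,190,0,80,357),(60,-170,0,642,452),(-62,-57,200,333,213),(-62,57,200,172,153)]
S=np.array(S,float); uv=S[:,3:]/3+140
f=lambda p:(proj('side1',W(p,S[:,:3]))-uv).ravel()
r=least_squares(f,[.45,0,.2],loss='soft_l1'); p=r.x; print(p,np.degrees(p[2])); print(f(p).reshape(-1,2).round(1))
dots=np.array([(338,225),(490,191),(525,352),(372,386)])/4.4+[190,190]
D=np.array([ray('top1',u,v,.174) for u,v in dots]); print(D, D.mean(0), np.linalg.norm(np.diff(D,axis=0),axis=1))
d=D[0]-D[3]+D[1]-D[2]; yaw=np.arctan2(d[1],d[0]); print('plate yaw',np.degrees(yaw))
Rz=lambda q:R.from_euler('z',-p[2]).apply(q-[p[0],p[1],0])*1000
print('plate in stand',Rz(D.mean(0)))
print('post',Rz(ray('top1',332/4.4+190,168/4.4+190,.205)),Rz(ray('side1',356/3+140,46/3+140,.217)))
print('cutter',Rz(ray('top1',200/4.4+190,364/4.4+190,.195)),'tin',Rz(ray('top1',649/4.4+190,248/4.4+190,.22)))
print('gate left/right end (top edge)',Rz(ray('top1',455/4.4+190,140/4.4+190,.172)))
print('stop R,L',Rz(ray('top1',571/4.4+190,374/4.4+190,.2)),Rz(ray('top1',342/4.4+190,425/4.4+190,.2)))
E
```

```text
[ 0.43534692 -0.02782939  0.20239696] 11.596491752973217
[[-0.2 -0.9]
 [ 0.3 -0.3]
 [ 0.6 -1. ]
 [-0.   0.8]
 [ 0.6 -0.2]
 [ 0.6 -0.5]
 [-1.   0.8]
 [-1.1  0.3]]
[[ 0.46463304  0.01643866  0.174     ]
 [ 0.47994303 -0.05790359  0.174     ]
 [ 0.40143075 -0.07378201  0.174     ]
 [ 0.38632042  0.00080709  0.174     ]] [ 0.43308181 -0.02860996  0.174     ] [0.07590235 0.08010182 0.07610424]
plate yaw 11.360865590124487
plate in stand [ -2.37578367  -0.30930631 174.        ]
post [ 64.78163605  31.27279589 205.        ] [ 64.14642802  30.05982454 217.        ]
cutter [-12.35884472 113.16912884 195.        ] tin [  -3.87084447 -106.25519163  220.        ]
gate left/right end (top edge) [ 65.70995232 -27.00625798 172.        ]
stop R,L [-54.97410475 -57.96879292 200.        ] [-54.70707378  52.86671612 200.        ]
```

```bash
cat >> h.py <<'E'
P0=np.array([.4340,-.0281,np.radians(11.5)])
def go(x,y,z):
    s=robot.read_state(); T=R.from_quat(s['eef_rot']); t=W(P0,[x,y,z])[0]
    G=R.from_euler('z',P0[2])*R.from_euler('x',np.pi)
    sh=T.inv().apply(t-s['tool_pos'])*1000; tw=(T.inv()*G).as_rotvec(degrees=True)
    print('shift mm',sh.round(1),'turn',tw.round(2))
def st():
    s=robot.read_state(); q=R.from_euler('z',-P0[2])
    print('t',s['time_s'],'stand mm',(q.apply(s['tool_pos']-[P0[0],P0[1],0])*1000).round(1),'F stand',q.apply(s['ft_force']).round(1),'open',s['opening'],'q',s['qpos'].round(2))
E
python3 -c "
from h import *
go(67,-8,300);st()"
```

```text
shift mm [-419.3  477.1  -86.1] turn [5.000e-02 9.000e-02 5.789e+01]
t 0.1 stand mm [-114.3  600.7  213.2] F stand [ 0.5  0.4 -0.1] open 0.09123853141481876 q [ 1.19  0.32  1.57 -0.    1.26 -0.02]
```

>>> apply_moves([
  [-1,[0,0,-0.06],[0,0,0]],
  [-1,[-0.03,0.03,-0.086],[0,0,5]],
  [-1,[-0.07,0.08,-0.086],[0,0,12]],
  [-1,[-0.11,0.125,-0.086],[0,0,18]],
  [-1,[-0.15,0.17,-0.086],[0,0,24]],
  [-1,[-0.19,0.216,-0.086],[0,0,31]],
  [-1,[-0.23,0.262,-0.086],[0,0,37]],
  [-1,[-0.27,0.307,-0.086],[0,0,43]],
  [-1,[-0.31,0.353,-0.086],[0,0,49]],
  [-1,[-0.35,0.398,-0.086],[0,0,54]],
  [-1,[-0.39,0.444,-0.086],[0,0,57.9]],
  [-1,[-0.419,0.477,-0.086],[0,0,57.9]],
])

```text
time_s: 1.6
tool_pos: [0.502, -0.0243, 0.2994]
eef_rot: [0.995, 0.099, -0.0, -0.0]
ft_force: [0.8, 1.4, 0.5]
opening: 0.0005
```

```bash
python3 - <<'E'
from h import *
st(); go(67,-8,187)
a=snap('wrist','w1')['pixels']; b=snap('top','top2')['pixels']; st()
cv2.imwrite('pics/v2.png',np.hstack([cv2.resize(a,(400,250)),cv2.resize(b[150:300,180:380],(333,250))])[:,:,::-1])
E
```

```text
t 1.6 stand mm [ 67.4  -9.8 299.4] F stand [1.1 1.2 0.5] open 0.0004781887953533941 q [-0.07  0.16  1.57 -0.    1.42 -0.27]
shift mm [ -0.3  -1.8 112.4] turn [-0.01  0.04 -0.14]
t 1.7 stand mm [ 67.9 -11.1 298.9] F stand [-0.6  0.3 -0.3] open 0.00030727895555680265 q [-0.07  0.16  1.56 -0.    1.42 -0.27]
```

View pics/w1.png

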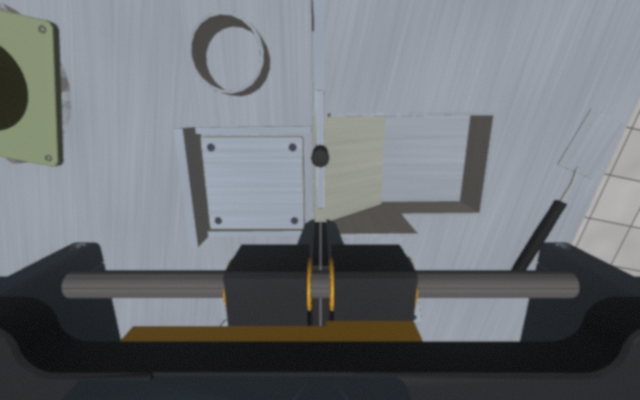

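Wrist picture: post top at (320,157), in line with the closed fingers at (320,230). The plate's dots are at (211,148), (292,147), (294,220) and (219,220).

```bash
python3 - <<'E'
from h import *
q=R.from_euler('z',-P0[2]); S=lambda w:(q.apply(w-[P0[0],P0[1],0])*1000).round(1)
D=[ray('w1',*p,.174) for p in((211,148),(292,147),(294,220),(219,220))]
print([S(d) for d in D],S(np.mean(D,0)),S(ray('w1',320,157,.217)))
print('stop inner',S(ray('w1',182,129,.2)),S(ray('w1',200,243,.2)),'gate edges',S(ray('w1',315,95,.172)),S(ray('w1',324,95,.172)))
go(67,-8,187);st()
E
```

```text
[array([-38.2,  38.3, 174. ]), array([ 41.1,  39.1, 174. ]), array([ 41. , -36.4, 174. ]), array([-37.5, -36.2, 174. ])] [  1.6   1.2 174. ] [ 68.4  34.8 217. ]
stop inner [-52.6  57.4 200. ] [-48.9 -50.8 200. ] gate edges [ 63.9  87.2 172. ] [ 72.3  87.1 172. ]
shift mm [ -0.8  -3.2 111.9] turn [ 0.06  0.06 -0.29]
t 1.7 stand mm [ 67.9 -11.1 298.9] F stand [-0.6  0.3 -0.3] open 0.00030727895555680265 q [-0.07  0.16  1.56 -0.    1.42 -0.27]
```

>>> apply_moves([
  [-1,[-0.001,-0.002,0.04],[0,0,0]],
  [-1,[-0.001,-0.002,0.08],[0,0,0]],
  [-1,[-0.001,-0.002,0.1],[0,0,0]],
  [-1,[-0.001,-0.002,0.112],[0,0,0]],
  [-1,[-0.001,-0.002,0.112],[0,0,0]],
  [-1,[-0.001,-0.006,0.112],[0,0,0]],
  [-1,[-0.001,-0.01,0.112],[0,0,0]],
  [-1,[-0.001,-0.014,0.112],[0,0,0]],
  [-1,[-0.001,-0.018,0.112],[0,0,0]],
  [-1,[-0.001,-0.021,0.112],[0,0,0]],
  [-1,[-0.001,-0.024,0.112],[0,0,0]],
  [-1,[-0.001,-0.027,0.112],[0,0,0]],
])

```text
time_s: 3.2
tool_pos: [0.4952, 0.0044, 0.1881]
eef_rot: [0.995, 0.1, 0.0, 0.0]
ft_force: [-0.2, -1.9, 2.5]
opening: 0.0006
```

```bash
python3 -c "
from h import *
st()"
```

```text
t 3.2 stand mm [ 66.5  19.6 188.1] F stand [-0.5 -1.8  2.5] open 0.0006334187690683963 q [-0.01  0.21  1.78 -0.    1.15 -0.21]
```

>>> apply_moves([
  [-1,[0,-0.006,0],[0,0,0]],
  [-1,[0,-0.012,0],[0,0,0]],
  [-1,[0,-0.018,0],[0,0,0]],
  [-1,[0,-0.024,0],[0,0,0]],
  [-1,[0,-0.03,0],[0,0,0]],
  [-1,[0,-0.036,0],[0,0,0]],
  [-1,[0,-0.042,0],[0,0,0]],
  [-1,[0,-0.048,0],[0,0,0]],
  [-1,[0,-0.054,0],[0,0,0]],
  [-1,[0,-0.06,0],[0,0,0]],
  [-1,[0,-0.064,0],[0,0,0]],
  [-1,[0,-0.067,0],[0,0,0]],
])

```text
time_s: 4.7
tool_pos: [0.4815, 0.0703, 0.1879]
eef_rot: [0.995, 0.1, -0.0, -0.0]
ft_force: [-0.2, -2.3, 0.4]
opening: 0.0005
```

```bash
python3 -c "
from h import *
st();snap('side','s3')
st()
a=cv2.imread('pics/s3.png')[100:300,130:370];cv2.imwrite('pics/s3c.png',cv2.resize(a,None,fx=2,fy=2))"
```

```text
t 4.7 stand mm [ 66.2  86.9 187.9] F stand [-0.7 -2.2  0.4] open 0.0005369338475687548 q [ 0.12  0.2   1.8   0.    1.14 -0.08]
t 4.75 stand mm [ 66.2  87.2 187.9] F stand [ 0.1 -1.   1.2] open 0.0003299932656431002 q [ 0.12  0.2   1.8   0.    1.14 -0.08]
```

View pics/s3c.png

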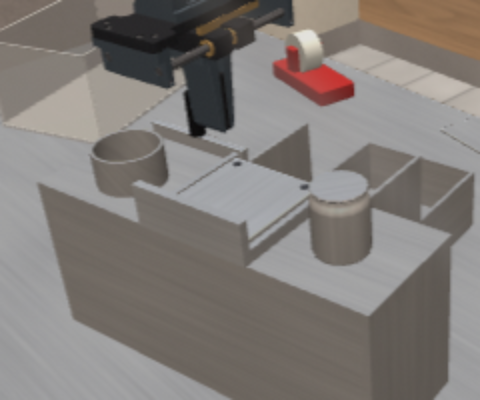

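The side crop shows the gate well open, with the post at (195,118) held by the fingers. The cutter at (130,160) and the tin are undisturbed. Next I creep to the stop.

>>> apply_moves([
  [-1,[0,-0.0015,0],[0,0,0]],
  [-1,[0,-0.003,0],[0,0,0]],
  [-1,[0,-0.0045,0],[0,0,0]],
  [-1,[0,-0.006,0],[0,0,0]],
  [-1,[0,-0.0065,0],[0,0,0]],
])

```text
time_s: 5.38
tool_pos: [0.4803, 0.0764, 0.1879]
eef_rot: [0.995, 0.1, -0.0, -0.0]
ft_force: [-0.4, -2.3, 0.8]
opening: 0.0006
```

>>> apply_moves([
  [-1,[0,-0.0006,0],[0,0,0]],
  [-1,[0,-0.0012,0],[0,0,0]],
])

```text
time_s: 5.62
tool_pos: [0.48, 0.0776, 0.1879]
eef_rot: [0.995, 0.1, -0.0, -0.0]
ft_force: [0.3, -2.3, 1.3]
opening: 0.0008
```

>>> apply_moves([
  [-1,[0,-0.0006,0],[0,0,0]],
  [-1,[0,-0.0012,0],[0,0,0]],
])

```text
time_s: 5.88
tool_pos: [0.4798, 0.0787, 0.1879]
eef_rot: [0.995, 0.1, -0.0, -0.0]
ft_force: [0.2, -1.6, 0.9]
opening: 0.0002
```

>>> apply_moves([
  [-1,[0,-0.0007,0],[0,0,0]],
  [-1,[0,-0.0014,0],[0,0,0]],
])

```text
time_s: 6.12
tool_pos: [0.4796, 0.0801, 0.1879]
eef_rot: [0.995, 0.1, -0.0, -0.0]
ft_force: [-0.2, -2.8, 0.8]
opening: 0.0006
```

>>> apply_moves([
  [-1,[0,-0.0007,0],[0,0,0]],
  [-1,[0,-0.0014,0],[0,0,0]],
])

```text
time_s: 6.38
tool_pos: [0.4795, 0.0805, 0.188]
eef_rot: [0.995, 0.1, 0.0, 0.001]
ft_force: [0.3, -7.0, 0.9]
opening: 0.0006
```

```bash
python3 -c "
from h import *
st()"
```

```text
t 6.375 stand mm [ 66.2  97.4 188. ] F stand [-1.1 -6.9  0.9] open 0.0005991899441449817 q [ 0.14  0.2   1.8  -0.    1.14 -0.06]
```

>>> apply_moves([
  [-1,[0,-0.0008,0],[0,0,0]],
  [-1,[0,-0.0008,0],[0,0,0]],
])

```text
time_s: 6.62
tool_pos: [0.4795, 0.0806, 0.188]
eef_rot: [0.995, 0.1, 0.0, 0.002]
ft_force: [0.3, -7.5, 0.3]
opening: 0.0005
```

>>> apply_moves([
  [-1,[0,0.012,0],[0,0,0]],
  [-1,[0,0.024,0],[0,0,0]],
  [-1,[0,0.03,-0.03],[0,0,0]],
  [-1,[-0.02,0.05,-0.05],[0,0,0]],
  [-1,[-0.05,0.075,-0.05],[0,0,0]],
  [-1,[-0.08,0.1,-0.05],[0,0,0]],
  [-1,[-0.08,0.1,-0.05],[0,0,0]],
  [-1,[-0.08,0.1,-0.05],[0,0,0]],
])

```text
time_s: 7.62
tool_pos: [0.4213, -0.0316, 0.2381]
eef_rot: [0.995, 0.1, 0.001, -0.0]
ft_force: [0.6, 0.5, 0.6]
opening: 0.0005
```

```bash
python3 -c "
from h import *
snap('wrist','w4');snap('top','t4');st();go(-15,0,180)
a=cv2.imread('pics/w4.png')[:,100:500];b=cv2.imread('pics/t4.png')[190:300,190:370]
cv2.imwrite('pics/v4.png',np.hstack([cv2.resize(a,(400,400)),cv2.resize(b,(400,244)).__class__(0) if 0 else cv2.copyMakeBorder(cv2.resize(b,(400,244)),0,156,0,0,0)]))"
```

```text
t 7.725 stand mm [-12.9  -0.5 237.9] F stand [ 0.4 -0.7  0.5] open 0.0004304277337980434 q [-0.1   0.06  1.84  0.    1.24 -0.3 ]
shift mm [-2.1 -0.5 57.9] turn [-0.03 -0.04  0.02]
```

View pics/v4.png

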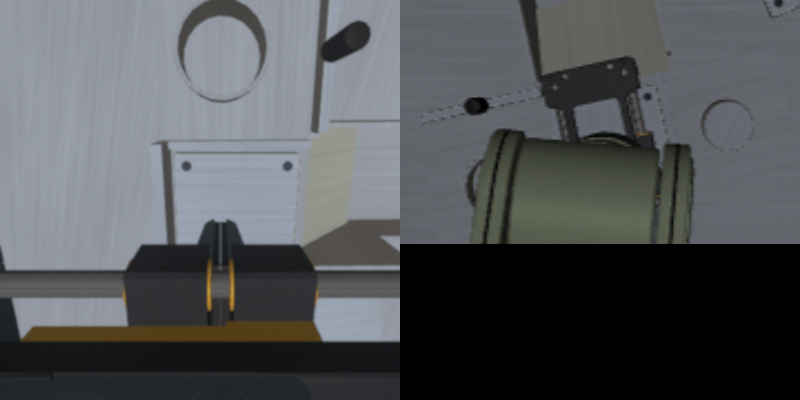

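The gate is open (post at (475,105) in the top part). The fingers are over the plate, clear of the cutter. I'll check the gate position and go down.

>>> apply_moves([
  [-1,[-0.002,0,0.025],[0,0,0]],
  [-1,[-0.002,0,0.045],[0,0,0]],
  [-1,[-0.002,0,0.056],[0,0,0]],
  [-1,[-0.002,0,0.059],[0,0,0]],
  [-1,[-0.002,0,0.061],[0,0,0]],
])

```text
time_s: 8.35
tool_pos: [0.4194, -0.032, 0.1773]
eef_rot: [0.995, 0.1, 0.001, 0.0]
ft_force: [0.3, -0.6, 0.4]
opening: 0.0002
```

```bash
python3 -c "
from h import *
st();q=R.from_euler('z',-P0[2])
for p in((224.2,237),(223.7,237.3)): print(q.apply(ray('t4',*p,.205)-[P0[0],P0[1],0])*1000)"
```

```text
t 8.35 stand mm [-15.1  -0.9 177.3] F stand [ 0.1 -0.7  0.4] open 0.00018020859441300358 q [-0.1   0.11  1.95  0.    1.09 -0.3 ]
[ 66.66888592 118.7764887  205.        ]
[ 66.2840968  119.91595113 205.        ]
```

Gate reads about 119–120 mm, so it is fully open. Now a gentle touch-down.

>>> apply_moves([
  [-1,[0,0,0.001],[0,0,0]],
  [-1,[0,0,0.002],[0,0,0]],
  [-1,[0,0,0.003],[0,0,0]],
  [-1,[0,0,0.0035],[0,0,0]],
])

```text
time_s: 8.85
tool_pos: [0.4189, -0.0321, 0.1742]
eef_rot: [0.995, 0.1, 0.0, 0.0]
ft_force: [-1.2, 0.5, 8.2]
opening: 0.0005
```

>>> apply_moves([
  [-1,[0,0,0.0005],[0,0,0]],
  [-1,[0,0,0.0005],[0,0,0]],
])

```text
time_s: 9.1
tool_pos: [0.4189, -0.0321, 0.1743]
eef_rot: [0.995, 0.1, 0.001, 0.0]
ft_force: [-2.6, 1.0, 8.7]
opening: 0.0004
```

>>> apply_moves([
  [-1,[0.001,0,0.0002],[0,0,0]],
  [-1,[0.003,0,0.0002],[0,0,0]],
  [-1,[0.006,0,0.0002],[0,0,0]],
])

```text
time_s: 9.48
tool_pos: [0.4246, -0.0312, 0.1742]
eef_rot: [0.995, 0.1, 0.0, 0.0]
ft_force: [-4.2, -1.0, 10.5]
opening: 0.0005
```

```bash
python3 -c "
from h import *
st()"
```

```text
t 9.475 stand mm [ -9.8  -1.1 174.2] F stand [-4.3 -0.1 10.5] open 0.0004524332308803033 q [-0.1   0.12  1.94 -0.    1.08 -0.3 ]
```

>>> apply_moves([
  [-1,[0.003,0,0],[0,0,0]],
  [-1,[0.006,0,0],[0,0,0]],
  [-1,[0.009,0,0],[0,0,0]],
  [-1,[0.012,0,0],[0,0,0]],
  [-1,[0.015,0,0],[0,0,0]],
  [-1,[0.018,0,0],[0,0,0]],
])

```text
time_s: 10.22
tool_pos: [0.4423, -0.0276, 0.1742]
eef_rot: [0.995, 0.1, 0.0, 0.0]
ft_force: [-3.2, -1.2, 10.1]
opening: 0.0006
```

```bash
python3 -c "
from h import *
st();snap('side','s5');snap('wrist','w5')
a=cv2.imread('pics/s5.png')[100:260,150:350];b=cv2.imread('pics/w5.png')[80:280,220:500]
cv2.imwrite('pics/v5.png',np.hstack([cv2.resize(a,(400,320)),cv2.resize(b,(400,320))]))"
```

```text
t 10.225 stand mm [  8.2  -1.1 174.2] F stand [-3.3 -0.5 10.1] open 0.0005640155278054786 q [-0.09  0.14  1.91 -0.    1.09 -0.29]
```

View pics/v5.png

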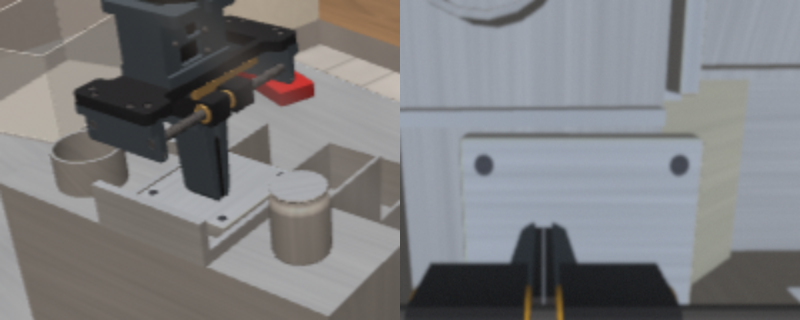

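Pictures show the plate following. Its rear dots at (153,192) and (222,217) are now clear of the stop, and its front edge is over the lip. I keep drawing.

>>> apply_moves([
  [-1,[0.003,0,0],[0,0,0]],
  [-1,[0.006,0,0],[0,0,0]],
  [-1,[0.009,0,0],[0,0,0]],
  [-1,[0.012,0,0],[0,0,0]],
  [-1,[0.015,0,0],[0,0,0]],
  [-1,[0.018,0,0],[0,0,0]],
  [-1,[0.021,0,0],[0,0,0]],
  [-1,[0.022,0,0],[0,0,0]],
  [-1,[0.022,0,0],[0,0,0]],
])

```text
time_s: 11.45
tool_pos: [0.464, -0.0232, 0.1742]
eef_rot: [0.995, 0.1, 0.001, 0.0]
ft_force: [-3.8, -0.6, 9.4]
opening: 0.0004
```

>>> apply_moves([
  [-1,[0,0,-0.015],[0,0,0]],
  [-1,[0,0,-0.04],[0,0,0]],
  [-1,[-0.03,0.001,-0.04],[0,0,0]],
  [-1,[-0.063,0.001,-0.04],[0,0,0]],
  [-1,[-0.063,0.001,-0.04],[0,0,0]],
  [-1,[-0.063,0.001,-0.04],[0,0,0]],
])

```text
time_s: 12.2
tool_pos: [0.403, -0.0365, 0.213]
eef_rot: [0.995, 0.1, 0.001, 0.0]
ft_force: [0.7, 0.6, 0.3]
opening: 0.0003
```

```bash
python3 -c "
from h import *
snap('side','s6');snap('wrist','w6');st();go(-33,0,164)
a=cv2.imread('pics/s6.png')[100:260,150:350];b=cv2.imread('pics/w6.png')[80:280,180:460]
cv2.imwrite('pics/v6.png',np.hstack([cv2.resize(a,(400,320)),cv2.resize(b,(400,320))]))"
```

```text
t 12.3 stand mm [-31.8  -2.  212.8] F stand [ 0.6 -0.4 -0.2] open 0.000388099902565315 q [-0.12  0.05  1.91  0.    1.18 -0.32]
shift mm [-1.2 -2.  48.8] turn [ 0.   -0.04 -0.  ]
```

View pics/v6.png

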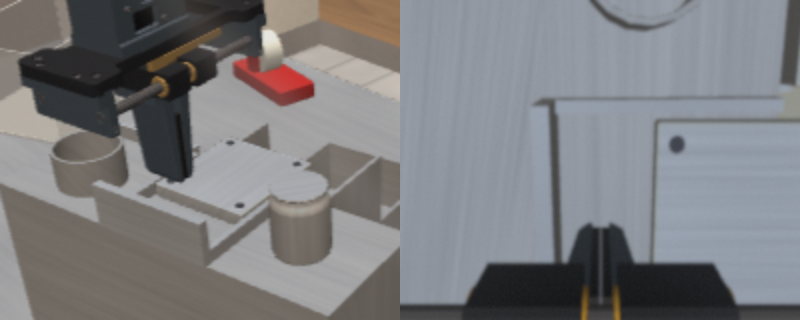

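The fingers hang between the stop (inner edge at about (557,200) in the right half) and the plate's rear edge (656,200). I check the clearance.

```bash
python3 -c "
from h import *
q=R.from_euler('z',-P0[2]);S=lambda u,v,z:(q.apply(ray('w6',180+(u-400)*.7,80+v*.625,z)-[P0[0],P0[1],0])*1000).round(1)
print('rear',S(656,200,.174),S(655,130,.174),'dot',S(677,144,.174),'stop base',S(559,240,.16),'stop top',S(550,130,.2))"
```

```text
rear [ -2.2  13.2 174. ] [ -3.8  45.2 174. ] dot [  7.3  39.  174. ] stop base [-53.7 -11.7 160. ] stop top [-52.3  48.9 200. ]
```

>>> apply_moves([
  [-1,[0,-0.002,0.015],[0,0,0]],
  [-1,[0,-0.002,0.03],[0,0,0]],
  [-1,[0,-0.002,0.042],[0,0,0]],
  [-1,[0,-0.002,0.046],[0,0,0]],
  [-1,[0,-0.002,0.048],[0,0,0]],
  [-1,[0.003,-0.002,0.048],[0,0,0]],
  [-1,[0.006,-0.002,0.048],[0,0,0]],
  [-1,[0.009,-0.002,0.048],[0,0,0]],
  [-1,[0.012,-0.002,0.048],[0,0,0]],
  [-1,[0.015,-0.002,0.048],[0,0,0]],
  [-1,[0.018,-0.002,0.048],[0,0,0]],
  [-1,[0.021,-0.002,0.048],[0,0,0]],
])

```text
time_s: 13.8
tool_pos: [0.4224, -0.0303, 0.1647]
eef_rot: [0.995, 0.1, -0.0, -0.0]
ft_force: [-1.2, -0.3, -0.0]
opening: 0.0004
```

```bash
python3 -c "
from h import *
st()"
```

```text
t 13.8 stand mm [-11.8   0.2 164.7] F stand [-1.2 -0.1 -0. ] open 0.00039370454462237144 q [-0.1   0.12  1.96 -0.    1.06 -0.3 ]
```

>>> apply_moves([
  [-1,[0.004,0,0],[0,0,0]],
  [-1,[0.008,0,0],[0,0,0]],
  [-1,[0.012,0,0],[0,0,0]],
  [-1,[0.016,0,0],[0,0,0]],
  [-1,[0.02,0,0],[0,0,0]],
  [-1,[0.024,0,0],[0,0,0]],
  [-1,[0.028,0,0],[0,0,0]],
  [-1,[0.032,0,0],[0,0,0]],
  [-1,[0.036,0,0],[0,0,0]],
  [-1,[0.04,0,0],[0,0,0]],
  [-1,[0.044,0,0],[0,0,0]],
])

```text
time_s: 15.18
tool_pos: [0.4659, -0.0215, 0.1647]
eef_rot: [0.995, 0.1, 0.0, -0.0]
ft_force: [0.6, 0.6, 0.1]
opening: 0.0004
```

```bash
python3 -c "
from h import *
st();snap('side','s7');snap('wrist','w7')
a=cv2.imread('pics/s7.png')[100:260,150:350];b=cv2.imread('pics/w7.png')[80:280,220:500]
cv2.imwrite('pics/v7.png',np.hstack([cv2.resize(a,(400,320)),cv2.resize(b,(400,320))]))"
```

```text
t 15.175 stand mm [3.250e+01 1.000e-01 1.647e+02] F stand [0.7 0.5 0.1] open 0.00041653456654037704 q [-0.07  0.19  1.88  0.    1.07 -0.27]
```

View pics/v7.png

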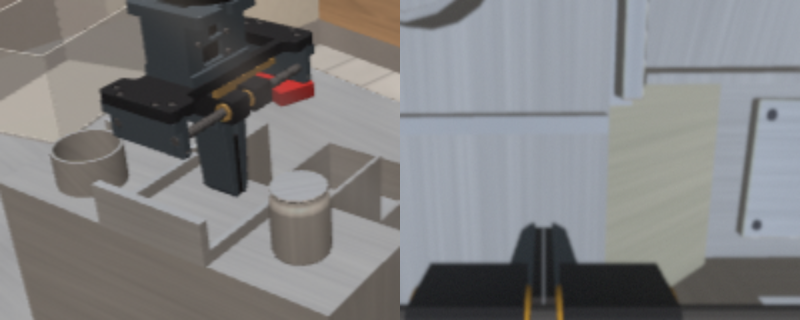

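The plate has left the ledge; in the wrist view it lies in the catch box at (775,165). I raise the arm, move back, and take a last look.

>>> apply_moves([
  [-1,[0,0,-0.04],[0,0,0]],
  [-1,[0,0,-0.09],[0,0,0]],
  [-1,[0,0,-0.14],[0,0,0]],
  [-1,[-0.04,0,-0.16],[0,0,0]],
  [-1,[-0.08,0,-0.16],[0,0,0]],
  [-1,[-0.1,0,-0.16],[0,0,0]],
  [-1,[-0.1,0,-0.16],[0,0,0]],
  [-1,[-0.1,0,-0.16],[0,0,0]],
])

```text
time_s: 16.27
tool_pos: [0.3686, -0.0414, 0.3245]
eef_rot: [0.995, 0.1, 0.0, -0.0]
ft_force: [-0.1, 0.1, 1.3]
opening: 0.0007
```

```bash
python3 -c "
from h import *
snap('top','t8');snap('side','s8');snap('wrist','w8');st()
a=cv2.imread('pics/s8.png')[100:260,150:350];b=cv2.imread('pics/w8.png');c=cv2.imread('pics/t8.png')[110:300,190:390]
cv2.imwrite('pics/v8.png',np.vstack([np.hstack([cv2.resize(a,(400,300)),cv2.resize(c,(400,300))]),cv2.resize(b,(800,500))[:300]]))"
```

```text
t 16.425 stand mm [-6.680e+01  1.000e-01  3.243e+02] F stand [-0.1  0.9 -0.8] open 0.00044245625307920357 q [-0.14 -0.07  1.75  0.    1.46 -0.34]
```

View pics/v8.png

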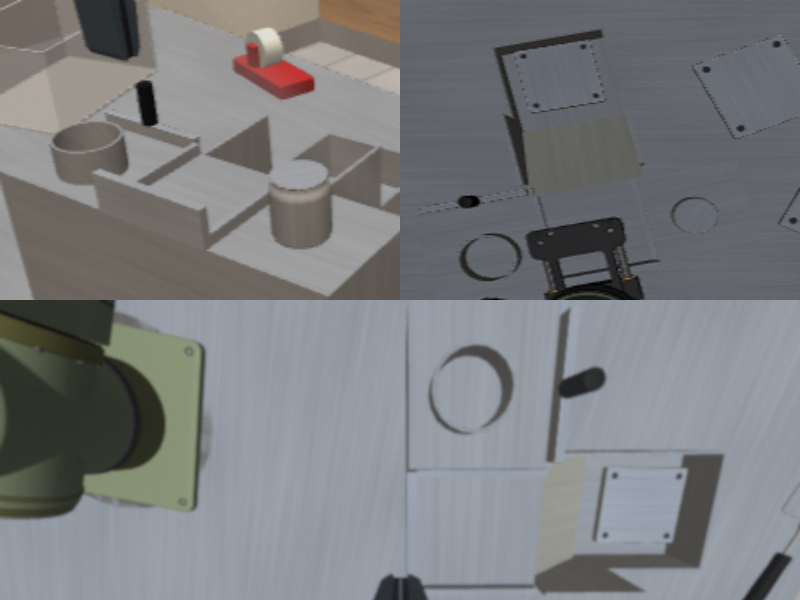

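The plate lies flat in the catch box at (560,75). The post at (468,201) is at the same pixel as after the gate met its stop, and the cutter and tin are in place.

```bash
python3 -c "
from h import *
robot.hand_in()"
```

```text
the job is handed in; nothing more can be done
```

The press plate is in the catch box and the gate is fully open. I handed the job in at about 16.4 s, well under the 67 s limit. No verdict comes back, so what follows is my own checks.

- **Gate:** I slid it by its post with closed fingers until the tool stopped moving. The force rose from about 2 N to 7.5 N there. The camera puts it at 119–120 mm of 120, and the post was at the same pixel in the last picture.
- **Plate:** I pressed on top with about 10 N and drew it roughly 45 mm forward, then pushed it from behind at about 1 N, the one reading I took during the push. It slid off the lip and lies flat in the catch box.
- **Cutter and tin:** The last side, top and wrist pictures show both standing where they were. I judged that by eye and did not re-measure them.
- **Arm:** It ended raised, closed and touching nothing.

All forces are end-of-move readings, and the highest was about 10.5 N. I did not see forces in between, including any brief peak as the plate dropped.

The cameras disagreed with each other by 2–4 mm on the stand's and post's positions. It did not affect the result.

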